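# Press the slicer's insert plate down and slide it home under its leaf spring

### The arm

A 6-joint arm with a two-finger parallel gripper is mounted at the origin on a cart in front of the work surface, level with it; the furniture and walls round the work are solid. World frame = base frame: x ahead of the robot, y to its left, z up, the work surface at z = 0. Lengths are in m, angles in rad, forces in N, time in s.
With the tool pointing down it reaches from about 0.3 to 0.875 m from the base axis. Payload 6.4 kg.
Tool frame: the origin (TCP) lies between the finger pads; the fingertips stand ctrl.tip_extent ahead of it and the grasp point (between the pads) is the TCP (ctrl.tip_extent is the distance from the TCP to the fingertips, in m); z points along the fingers, y is the line along which they close (so a half turn about z gives the same grasp; the last joint's range is limited). The gripper opens to 85 mm and grips with 20 to 120 N. Pads are 22 mm wide; open, the fingers measure 114 mm over their backs; the gripper's body (76 mm by 85 mm) begins 54 mm behind the grasp point. The pads swing forward as they close: fully open they stand 13 mm farther back than shut.
Start: joints at [-1.493, 0.181, 1.607, -0, 1.354, -0.206], TCP at [0.161, -0.552, 0.25] pointing down, gripper open.
Joint ranges: [-2.99, 2.99], [-0.89, 2.07], [0.3, 2.58], [-1.14, 4.28], [0, 2.63], [-3.12, 3.12]. Speed limits (rad/s): [2.57, 2.57, 3.01, 3.14, 3.14, 3.14].

### API

Orientations are given as a unit quaternion [w, x, y, z].
In Python, from bench import ctrl gives the robot as it stands.
- The arm moves only by the tool send_rows, never from a script. Its arguments are lists of equal length, an entry for each row: "dr": the turn, a rotation vector about the tool's x, y, z in units of 6 degrees (1.0 is 6 degrees), a list of three; "xyz": the shift along the tool's x, y, z in cm, a list of three; "jaw": the opening in per cent of the stroke, from 0 (shut) to 100 (fully open). In form: {"dr": [[wx, wy, wz], ...], "xyz": [[dx, dy, dz], ...], "jaw": [jaw, ...]}. A call has exactly 8 rows; each row is the pose to reach, as a shift and turn from the pose commanded when the call began, along the tool's axes at that moment; what a row does not reach only later rows make up. A row lasts 1/8 s, in which the tool goes at most 62.5 mm and 10.7 degrees, less where a joint would pass 70% of its speed; a pose out of reach is approached as far as the arm can. A call with a gripper value outside its range is refused whole. The fingers move at their own pace and stop on an object; the grip force is fixed at half the most. Time passes only in rows, so rows that repeat a pose let the fingers close, or fill a call up. It gives the time, the measured TCP pose, the force, the opening and the grip force at its end, in the units of the state.
- ctrl.get_obs(): the state, without advancing time (a new reading comes with each control period).
- ctrl.camera(name): name is "scene" or "side" or "wrist"; returns the picture (400x640x3 uint8, red, green, blue); there is no depth.
- ctrl.calibration(name): a dict with "camera_matrix" (3x3 intrinsics, pixels), "world_from_camera" (4x4, takes a point from camera to world coordinates). Camera axes: x right, y up, looking along -z (the intrinsics and any distortion apply to the point x, -y, -z); pixel columns grow to the right and rows downward; lengths in m; the calibration is good to about 2 mm. A picture is of the moment at which its call begins: read the wrist's pose just before it. calibration takes no time and is no camera call; for the wrist camera it gives the pose at the moment of the call.
- ctrl.hand_in(): hands the job in; it is judged then, once.
The state is a dict: "time_s": time; "q": joint angles; "dq": joint speeds; "joint_efforts": joint torques, N m; "eef_pos": TCP position; "eef_rot": TCP orientation; "wrist_force": force on the tool from outside, world axes, zero at the start; "torque": the same for the moment, N m; "opening": opening from 0.0 (shut) to 1.0 (fully open); "grasp_force": force on a finger pad.
Only numpy, scipy, OpenCV 4.12 (cv2) and the standard library are available. Lean on these libraries where they do the work, as an engineer would, in place of code of your own. Each camera call takes 0.05 s, during which the arm holds its last target. There are 200 camera calls.

### The job

Fit the loose insert plate into the vegetable slicer with your fingertips only: press its thumb pad firmly down until the spring bed under it bottoms out, keep it pressed while you slide it under the bridge and the steel leaf spring, and push it fully home against the end stop, so that the bed springs up again behind it. Do not pinch the plate by its ridge, and do not lift it or carry it out of its channel; leave the things standing around alone, and finish with your hand clear.

Things in the scene. Friction and masses are not known exactly. Their poses are not given: they have to be found in the camera images.
- slicer: Vegetable slicer frame, white, fixed to the worktop, grey carrying loop at one end. x = -93 to 87 mm (loop to 145), 107 mm wide (y), side rails 31 mm high, channel between them 83 mm wide. Origin: underside, centre line. +x runs along the channel from spring bed to bridge, leaf spring, end stop, loop; z up. Fixed channel floor at z = 16 mm from x = -25 mm on.
- slicer_bed (a point): Middle of the spring bed's top as it stands up: slicer x = -57, z = 24 mm. The bed spans slicer x = -85 to -29 mm; pressed fully down its top is at z = 16 mm. Behind it a rear wall, top z = 28 mm, at x = -90 mm.
- slicer_bridge (a point): Middle of the steel bridge's top, which crosses the channel: slicer x = 28.5, z = 34 mm. It is 9 mm thick both ways (x = 24 to 33 mm, underside z = 25 mm). At rest the insert lies too high and its nose strikes the bridge; pressed right down its nose (top z = 22 mm) passes with 3 mm to spare.
- slicer_stop (a point): Middle of the end stop's face at floor height: slicer x = 75, z = 16 mm; the stop is 15 mm high above the floor. Home: the insert's nose touches this face, its centre is then at slicer x = 25 mm (start about -32 mm) and it lies flat on the floor.
- insert: Loose insert plate, 0.2 kg, 100 mm long (x), 80 mm wide (y), lying in the channel on the spring bed. Origin: centre of its underside; axes parallel to the slicer's. Front half: flat steel nose 6 mm thick, towards the bridge. Rear part (x = -50 to -4 mm): grey thumb pad, top 14 mm above the underside, with a cross ridge. Released half-way, the bed lifts its rear.
- insert_pad (a point): Middle of the thumb pad's free top face behind the ridge, where to press: x = -30, y = 0, z = 14 mm in the insert's frame. The free face is 36 mm long. The ridge's upright rear face is at insert x = -14 mm, 16 mm ahead of this point; the ridge is 7 mm thick, 76 mm wide, 10 mm high above the pad. Push forward against it.
- ridge_front: The front face (towards the bridge) of the insert's cross ridge, a 2 mm thick skin fixed to it, at insert x = -9 to -7 mm, z = 14 to 24 mm. Its origin coincides with the insert's. Fingers are not to press on it: touching it would mean that the ridge is pinched.
- bed (a joint): Spring bed's downward travel in m: 0 up, 0.008 fully pressed. The spring takes about 4.5 N to start and 7.7 N at the bottom; press with 12 to 18 N in all to keep the plate flat while it slides. Springs back to 0 once the plate has left it.
- leaf (a joint): Steel leaf spring 46 mm wide, riveted under the bridge and running on from it; angle in rad, 0 at rest, about 0.12 when lifted by the plate, which it then presses down with about 4 N. The whole slide takes 8 to 20 N of forward push. Its crest is at slicer x = 58 mm.
- sugar_shaker: Bystander: white sugar shaker, 49 mm across, 88 mm high, past the slicer's loop. Origin: centre of its underside.
- cinnamon_jar: Bystander: spice jar with a white cap, 47 mm across, 98 mm high, behind the slicer's rear wall. Origin: centre of its underside.
- kitchen_timer: Bystander: white digital timer on a foot, 48x82x63 mm, to the right. Origin: centre of its underside.
- clear_cup: Bystander: clear plastic cup, 73 mm across, 88 mm high, to the right. Origin: centre of its underside.
- dome_lids: Bystander: stack of clear dome lids, 80 mm across, 60 mm high, to the left. Origin: centre of its underside.
- tape_roll: Bystander: roll of tape, 61 mm across, 16 mm high, to the right. Origin: centre of its underside.
- cocoa_jar: Bystander: spice jar with a dark cap, 44 mm across, 105 mm high, to the right. Origin: centre of its underside.
Mind the look-alikes: they are no part of the job. There is more than one size of the insert; the one meant has the size given above.

How it is judged:
On the way, in this order (a step that is already met when the one before it is completed fails the run):
1. the insert is pressed down on the spring bed before it goes under the leaf spring (value of joint bed above 0.0055 m and x of insert in the frame of slicer below -0.012 m and contact force between the fingers and insert above 4 N), for 0.1 s.
2. the insert, still pressed down by the fingers, is under the leaf spring (value of joint leaf above 0.05 rad and value of joint bed above 0.005 m and contact force between the fingers and insert above 4 N), for 0.1 s.
At the end, for the whole second after the job is handed in: The insert's centre is past slicer x = 21.5 mm (within 3.5 mm of the end stop), it lies flat (tilt under 0.04 rad) on the channel floor (underside 13.5 to 18 mm above the worktop) under the lifted leaf spring (over 0.06 rad), the bed has sprung up behind it (under 1.5 mm), and it is at rest (x of insert in the frame of slicer above 0.0215 m and z of insert in the frame of slicer between 0.0135 and 0.018 m and angle between insert's own z axis and vertical below 0.04 rad and value of joint bed below 0.0015 m and value of joint leaf above 0.06 rad and linear speed of insert below 0.01 m/s); the robot touches nothing.
It fails at once if the fingers press on the front of the ridge (the ridge is pinched) (contact force between the fingers and ridge_front above 2 N).
It fails at once if the insert is lifted, or tipped out of its channel (z of insert in the frame of slicer above 0.033 m or angle between insert's own z axis and vertical above 0.3 rad).
It fails at once if a bystander is moved by more than 25 mm or tipped over (distance of any of sugar_shaker, cinnamon_jar, kitchen_timer, clear_cup, dome_lids, tape_roll, cocoa_jar from where it was at the start of the episode above 0.025 m or angle between any of sugar_shaker, cinnamon_jar, kitchen_timer, clear_cup, dome_lids, tape_roll, cocoa_jar's own z axis and vertical above 0.4 rad).
It also fails if it takes over 42 s, if anything falls off the work surface, if the arm or the gripper's body presses on something with over 40 N, if the wrist force passes 120 N, or if a joint passes its speed limit or range.

## Working session

There is one attempt and no reset: what is moved stays moved. The work goes in short steps, Python scripts to look and compute and a tool call to move; the robot and the scene stay as the last step left them, time stands still between calls to the robot, and variables do not carry over. Pictures are saved under pics/ and viewed, at most 10 in all, crops included, and the job is handed in when it is done.

Besides the shell and the picture viewer there is one more tool, called after "Request:" as name(argument=value, ...) on one line, values as JSON. send_rows: Moves the arm, as the interface text tells. Its arguments: {"type":"object","properties":{"dr":{"type":"array","items":{"type":"array","items":{"type":"number"}}},"xyz":{"type":"array","items":{"type":"array","items":{"type":"number"}}},"jaw":{"type":"array","items":{"type":"number"}}},"required":["dr","xyz","jaw"]}

```bash
mkdir -p pics; ls; python3 - <<'E'
from bench import ctrl
import cv2
for n in("scene","side"):
    cv2.imwrite(f"pics/{n}0.png",ctrl.camera(n)[...,::-1]); c=ctrl.calibration(n);print(n,c['camera_matrix'],c['world_from_camera'],c.keys())
o=ctrl.get_obs();print(o);print(ctrl.tip_extent)
E
```

```text
pics
scene [[464.96849081   0.         323.62734576]
 [  0.         464.96849081 195.62555177]
 [  0.           0.           1.        ]] [[-8.00489681e-01  4.28147074e-01 -4.19411914e-01 -2.51183139e-01]
 [-5.99345143e-01 -5.73342461e-01  5.58626729e-01  9.93699251e-01]
 [-1.29225978e-03  6.98547426e-01  7.15562593e-01  1.35506734e+00]
 [ 0.00000000e+00  0.00000000e+00  0.00000000e+00  1.00000000e+00]] dict_keys(['camera_matrix', 'world_from_camera'])
side [[474.41308288   0.         322.90413471]
 [  0.         474.41308288 206.67113499]
 [  0.           0.           1.        ]] [[ 0.91812519  0.25904639 -0.29990182  0.03150589]
 [-0.3960581   0.5738947  -0.71678648 -1.17980831]
 [-0.01356889  0.77687827  0.6295046   1.07306669]
 [ 0.          0.          0.          1.        ]] dict_keys(['camera_matrix', 'world_from_camera'])
{'time_s': 0.1, 'q': array([-1.49330460e+00,  1.81484433e-01,  1.60789027e+00,  9.89723019e-06,
        1.35378361e+00, -2.06347470e-01]), 'dq': array([ 5.11467797e-05, -1.75389060e-03, -3.28233617e-03,  8.37434588e-05,
        1.30835012e-03,  1.95941263e-04]), 'joint_efforts': array([ 4.45620117e-04, -4.45875549e+01, -3.52238417e+01, -2.54955039e-04,
        4.14811875e-03,  1.25956649e-05]), 'eef_pos': array([ 0.16098243, -0.55153227,  0.24947284]), 'eef_rot': array([-7.80894276e-04,  9.89946153e-01,  1.41442572e-01,  5.52228402e-05]), 'wrist_force': array([-0.58848473,  0.16564521,  0.17670255]), 'torque': array([-0.01647505, -0.00925919, -0.0272046 ]), 'grasp_force': 0.0, 'opening': 0.9959488796944036}
0.019
```

View pics/scene0.png

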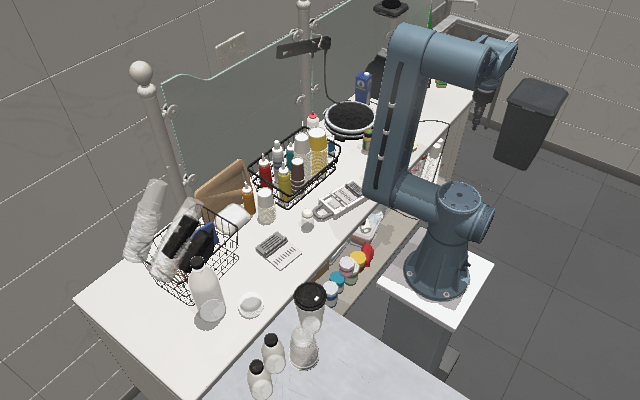

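View pics/side0.png

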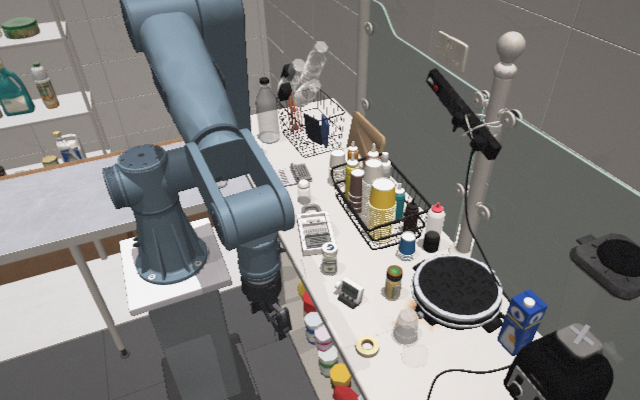

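The slicer is at scene (342,200) and side (315,232), with its loop at scene (320,213) and side (310,210). The flat plates at scene (272,246) and (285,258) lie loose outside the slicer, so they look like the decoys. I'll enlarge to confirm.

```bash
python3 - <<'E'
import cv2,numpy as np
a=cv2.imread("pics/scene0.png")[165:275,240:390];b=cv2.imread("pics/side0.png")[160:280,265:365]
a=cv2.resize(a,None,fx=5,fy=5,interpolation=2);b=cv2.resize(b,None,fx=5,fy=5,interpolation=2)
cv2.imwrite("pics/ca.png",a);cv2.imwrite("pics/cb.png",b)
E
```

```text
(no output)
```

View pics/ca.png

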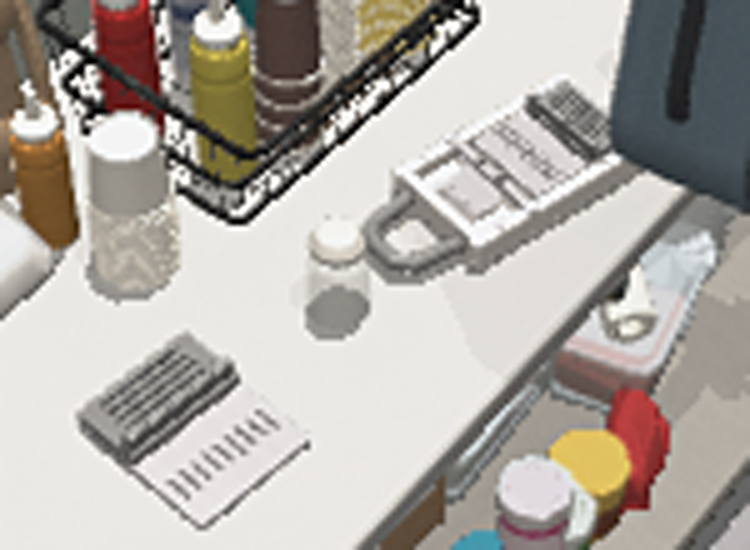

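View pics/cb.png

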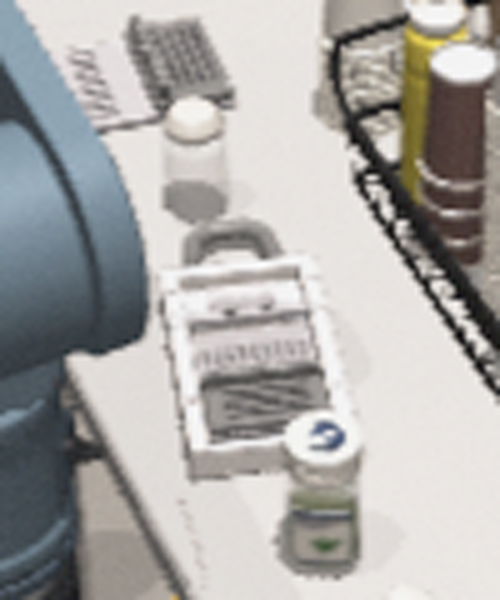

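The plate in the slicer channel is the one meant: it has a dark pad with a cross ridge at scene (353,190) and side (318,240), and it sits rear of the bridge. The loose plate at scene (272,250) lies free and wider, so it is a decoy. The cinnamon jar at side (330,258) stands just behind the rear wall.

```bash
cat > h.py <<'E'
import numpy as np
from bench import ctrl
def ray(c,p):
    K=c['camera_matrix'];T=c['world_from_camera']
    d=np.linalg.inv(K)@[p[0],p[1],1];d=T[:3,:3]@(d*[1,-1,-1])
    return T[:3,3],d/np.linalg.norm(d)
def plane(c,p,z):
    o,d=ray(c,p);return o+d*(z-o[2])/d[2]
def tri(c1,p1,c2,p2):
    (o1,d1),(o2,d2)=ray(c1,p1),ray(c2,p2)
    s=np.linalg.lstsq(np.c_[d1,-d2],o2-o1,rcond=None)[0]
    a,b=o1+s[0]*d1,o2+s[1]*d2
    return (a+b)/2,np.linalg.norm(a-b)
def proj(c,X):
    T=c['world_from_camera'];v=T[:3,:3].T@(np.asarray(X)-T[:3,3]);v=c['camera_matrix']@(v*[1,-1,-1]);return v[:2]/v[2]
E
python3 - <<'E'
from h import *
np.set_printoptions(precision=4,suppress=True)
s,d=ctrl.calibration("scene"),ctrl.calibration("side")
P=lambda x,y:(240+x/5,165+y/5);Q=lambda x,y:(265+x/5,160+y/5)
for n,x in dict(loopfar=(395,172),loopnear=(470,238),rearfar=(560,85)).items():print('sc',n,plane(s,P(*x),.031))
for n,x in dict(loopL=(165,270),loopR=(318,262),rearL=(193,452)).items():print('sd',n,plane(d,Q(*x),.031))
print(tri(s,P(395,172),d,Q(318,262)),tri(s,P(470,238),d,Q(165,270)))
print('jar cap',plane(d,Q(323,437),.098))
w=ctrl.calibration("wrist");print(w)
E
```

```text
sc loopfar [ 0.527  -0.0124  0.031 ]
sc loopnear [0.4383 0.0091 0.031 ]
sc rearfar [ 0.4785 -0.172   0.031 ]
sd loopL [0.4343 0.0052 0.031 ]
sd loopR [ 0.5334 -0.03    0.031 ]
sd rearL [ 0.3865 -0.1683  0.031 ]
(array([ 0.5355, -0.0206,  0.0212]), np.float64(0.004703361666125293)) (array([0.4371, 0.0083, 0.0292]), np.float64(0.0038685038022699234))
jar cap [ 0.4384 -0.253   0.098 ]
{'camera_matrix': array([[327.1485,   0.    , 317.0975],
       [  0.    , 327.1485, 194.9894],
       [  0.    ,   0.    ,   1.    ]]), 'world_from_camera': array([[ 0.2799,  0.9085,  0.3104,  0.2411],
       [-0.96  ,  0.2652,  0.0896, -0.5276],
       [-0.0009, -0.323 ,  0.9464,  0.3724],
       [ 0.    ,  0.    ,  0.    ,  1.    ]])}
```

Request:
send_rows(dr=[[0,0,-1.2],[0,0,-2.4],[0,0,-3.6],[0,0,-4.8],[0,0,-6],[0,0,-7.3],[0,0,-8.5],[0,0,-9.7]], xyz=[[4.7,-3.8,0.6],[9.5,-7.7,1.2],[14.2,-11.5,1.9],[19,-15.4,2.5],[23.7,-19.2,3.1],[28.5,-23.1,3.8],[33.2,-27,4.4],[38,-30.8,5]], jaw=[0,0,0,0,0,0,0,0])

```text
time_s: 1.1
eef_pos: [0.4403, -0.1481, 0.2001]
eef_rot: [0.0, 0.795, 0.607, 0.0]
wrist_force: [0.7, -0.6, -0.3]
opening: -0.001
grasp_force: 0.0
```

```bash
python3 - <<'E'
from h import *
import cv2
np.set_printoptions(precision=4,suppress=True)
ctrl.camera("wrist");ctrl.camera("wrist");ctrl.camera("wrist")
o=ctrl.get_obs();w=ctrl.calibration("wrist");np.savez("w1.npz",**w)
cv2.imwrite("pics/w1.png",ctrl.camera("wrist")[...,::-1])
print(o['time_s'],o['eef_pos'],o['eef_rot'],o['opening'],o['wrist_force'],o['q'],abs(o['dq']).max())
E
```

```text
1.25 [ 0.4402 -0.1469  0.1996] [-0.0008  0.7944  0.6075 -0.0002] -0.00018638999045376235 [ 0.3246 -1.3587 -0.8535] [-0.5789 -0.0166  1.9271  0.0002  1.2327 -0.3139] 0.0782846043989106
```

View pics/w1.png

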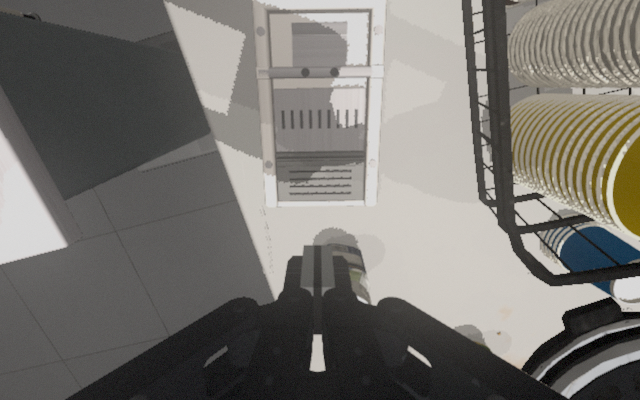

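The wrist view shows the slicer at columns 258–385. The bridge is at row 72, the insert nose at rows 85–150, the ridge near row 155, the pad at rows 160–203 and the rear wall at row 205. I'll enlarge it to read the edges.

```bash
python3 - <<'E'
import cv2
a=cv2.imread("pics/w1.png")[60:212,245:400];a=cv2.createCLAHE(3,(4,4)).apply(cv2.cvtColor(a,6))
cv2.imwrite("pics/w1c.png",cv2.resize(a,None,fx=3.9,fy=3.9,interpolation=2))
E
```

```text
(no output)
```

View pics/w1c.png

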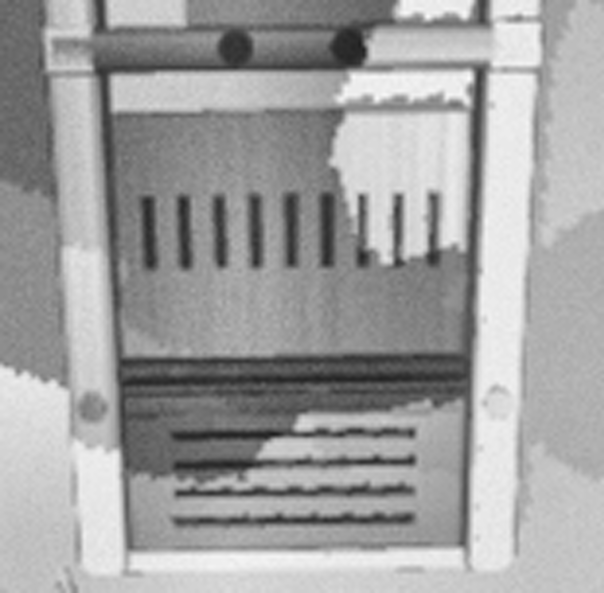

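```bash
python3 - <<'E'
from h import *
np.set_printoptions(precision=4,suppress=True)
c=dict(np.load("w1.npz"))
Z=lambda x,y,z:plane(c,(245+(x+.5)/3.9-.5,60+(y+.5)/3.9-.5),z)
rl,rr=Z(80,572,.031),Z(515,570,.031);bl,br=Z(50,100,.031),Z(538,100,.031)
print(rl,rr,np.linalg.norm(rl-rr),bl,br,np.linalg.norm(bl-br))
m=((bl+br)-(rl+rr))[:2];a=np.arctan2(m[1],m[0])
e=(rr-rl);print('yaw',np.degrees(a),np.degrees(np.arctan2(e[1],e[0]))+90)
u=np.array([np.cos(a),np.sin(a)]);v=np.array([-u[1],u[0]])
rear=((rl+rr)/2)[:2];O1=rear+.093*u
brg=(Z(100,68,.034)+Z(490,68,.034))[:2]/2;O2=brg-.024*u
print('O',O1,O2)
O=(O1+O2)/2
S=lambda p:np.array([(p[:2]-O)@u,(p[:2]-O)@v])
print('pad rear',S(Z(300,549,.038)),'pad L,R',S(Z(128,530,.038)),S(Z(466,530,.038)))
for r in(355,380,405):print('ridge',r,S(Z(300,r,.048)),S(Z(300,r,.038)))
print('nose tip?',S(Z(230,108,.030)))
print('pads point',O+u*-.062)
o=ctrl.get_obs();q=o['eef_rot'];print(o['eef_pos'],'toolx yaw',np.degrees(2*np.arctan2(q[2],q[1])), 'cam',S(c['world_from_camera'][:3,3]))
# triangulate the bridge/rear with the scene view
s=ctrl.calibration("scene")
print('two views loop..', [proj(s,[*(O+u*x+v*y),.031]) for x,y in((87,53.5),(87,-53.5),(-93,-53.5)) for x,y in[(x/1000,y/1000)]], 'seen', (334,212.6),(319,199.4),(352,182))
E
```

```text
[ 0.3851 -0.1599  0.031 ] [ 0.4878 -0.1872  0.031 ] 0.1062583852136797 [ 0.4129 -0.0541  0.031 ] [ 0.515  -0.0818  0.031 ] 0.10571972562568593
yaw 75.41289242226489 75.11000870352834
O [ 0.4599 -0.0835] [ 0.4598 -0.085 ]
pad rear [-0.0841 -0.0005] pad L,R [-0.0789  0.04  ] [-0.0797 -0.0396]
ridge 355 [-0.0356 -0.0007] [-0.0376 -0.0008]
ridge 380 [-0.0412 -0.0006] [-0.0433 -0.0007]
ridge 405 [-0.0468 -0.0006] [-0.0491 -0.0007]
nose tip? [0.0153 0.0141]
pads point [ 0.4442 -0.1443]
[ 0.4397 -0.1486  0.1998] toolx yaw 74.6338642008431 cam [0.0185 0.0023]
two views loop.. [array([335.1109, 214.2271]), array([317.8736, 198.5216]), array([352.2241, 178.8919])] seen (334, 212.6) (319, 199.4) (352, 182)
```

Request:
send_rows(dr=[[0,0,-0.1],[0,0,-0.1],[0,0,-0.1],[0,0,-0.1],[0,0,-0.1],[0,0,-0.1],[0,0,-0.1],[0,0,-0.1]], xyz=[[0.2,0.2,2.5],[0.4,0.3,5],[0.4,0.3,7.5],[0.4,0.3,10],[0.4,0.3,12],[0.4,0.3,13],[0.4,0.3,13.2],[0.4,0.3,13.2]], jaw=[0,0,0,0,0,0,0,0])

```text
time_s: 2.3
eef_pos: [0.4438, -0.1475, 0.0689]
eef_rot: [0.0, 0.793, 0.609, 0.0]
wrist_force: [0.1, 0.5, 0.3]
opening: -0.0
grasp_force: 0.0
```

```bash
cat >> h.py <<'E'
np.set_printoptions(precision=4,suppress=True)
O=np.array([.4598,-.0843]);A=np.radians(75.3);U=np.array([np.cos(A),np.sin(A)]);V=np.array([-U[1],U[0]])
def st():
    o=ctrl.get_obs();p=o['eef_pos'];q=o['eef_rot'];f=o['wrist_force']
    print('t',o['time_s'],'slicer',(p[:2]-O)@U,(p[:2]-O)@V,'z',p[2],'yaw',np.degrees(2*np.arctan2(q[2],q[1])),'F u,v,z',f[:2]@U,f[:2]@V,f[2])
E
python3 - <<'E'
from h import *
import cv2
st();im=ctrl.camera("wrist")[...,::-1];np.savez("w2.npz",**ctrl.calibration("wrist"))
cv2.imwrite("pics/w2.png",im);st()
E
```

```text
t 2.3 slicer -0.06523784806035696 -0.0005696119974161109 z 0.06886946539014606 yaw 75.01671321902629 F u,v,z 0.4919739796723701 0.04993857570221072 0.2599174480403018
t 2.35 slicer -0.06511128112708345 -0.0007171019102157512 z 0.06901404537501489 yaw 75.0318945511133 F u,v,z 0.2794682067349489 0.45460767973779714 -0.506453583899268
```

View pics/w2.png

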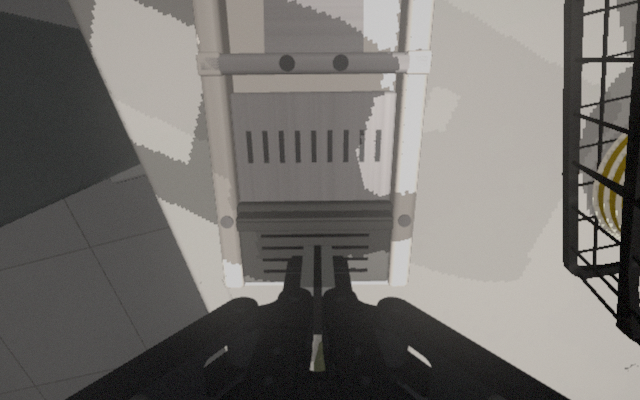

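The closed fingertips at (318,250) hang centred over the free pad behind the ridge (rows 203–232). Next I press slowly.

Request:
send_rows(dr=[[0,0,0],[0,0,0],[0,0,0],[0,0,0],[0,0,0],[0,0,0],[0,0,0],[0,0,0]], xyz=[[0,0,0.4],[0,0,0.8],[0,0,1.0],[0,0,1.2],[0,0,1.3],[0,0,1.4],[0,0,1.5],[0,0,1.5]], jaw=[0,0,0,0,0,0,0,0])

```text
time_s: 3.35
eef_pos: [0.4435, -0.1468, 0.0533]
eef_rot: [-0.0, 0.793, 0.609, 0.0]
wrist_force: [-1.2, 1.1, 4.0]
opening: -0.005
grasp_force: 1.8
```

```bash
python3 -c "
from h import *
st()"
```

```text
t 3.35 slicer -0.0645708193714177 -9.757674404406794e-05 z 0.05328912107185217 yaw 75.06238217137917 F u,v,z 0.7971189773179139 1.4530099635654845 3.997165008329682
```

Request:
send_rows(dr=[[0,0,0],[0,0,0],[0,0,0],[0,0,0],[0,0,0],[0,0,0],[0,0,0],[0,0,0]], xyz=[[0,0,0.1],[0,0,0.15],[0,0,0.2],[0,0,0.25],[0,0,0.3],[0,0,0.35],[0,0,0.4],[0,0,0.4]], jaw=[0,0,0,0,0,0,0,0])

```text
time_s: 4.35
eef_pos: [0.4435, -0.1468, 0.0493]
eef_rot: [-0.0, 0.793, 0.609, 0.0]
wrist_force: [-1.2, 1.5, 5.5]
opening: 0.002
grasp_force: 2.6
```

```bash
python3 -c "
from h import *
st()"
```

```text
t 4.35 slicer -0.06460670379205034 -0.00010866015546898491 z 0.04926486197460585 yaw 75.0595766320022 F u,v,z 1.1359751100215172 1.5318816942994335 5.4838537242342795
```

Request:
send_rows(dr=[[0,0,0],[0,0,0],[0,0,0],[0,0,0],[0,0,0],[0,0,0],[0,0,0],[0,0,0]], xyz=[[0,0,0.1],[0,0,0.15],[0,0,0.2],[0,0,0.25],[0,0,0.25],[0,0,0.3],[0,0,0.3],[0,0,0.3]], jaw=[0,0,0,0,0,0,0,0])

```text
time_s: 5.35
eef_pos: [0.4438, -0.1471, 0.0485]
eef_rot: [-0.0, 0.793, 0.609, -0.0]
wrist_force: [-11.7, 6.7, 32.9]
opening: -0.002
grasp_force: 16.4
```

```bash
python3 -c "
from h import *
st()"
```

```text
t 5.35 slicer -0.06481138574740027 -0.00043179117267235466 z 0.04854453823700406 yaw 75.09728741287091 F u,v,z 3.473797198075637 13.02399831460866 32.92934839942159
```

Request:
send_rows(dr=[[0,0,0],[0,0,0],[0,0,0],[0,0,0],[0,0,0],[0,0,0],[0,0,0],[0,0,0]], xyz=[[0,0,-0.14],[0.1,0,-0.14],[0.25,0,-0.14],[0.4,0,-0.14],[0.55,0,-0.14],[0.7,0,-0.14],[0.85,0,-0.14],[1.0,0,-0.14]], jaw=[0,0,0,0,0,0,0,0])

```text
time_s: 6.35
eef_pos: [0.4477, -0.1398, 0.049]
eef_rot: [0.003, 0.793, 0.609, -0.0]
wrist_force: [-1.9, -6.2, 7.6]
opening: 0.0
grasp_force: 4.9
```

```bash
python3 -c "
from h import *
st()"
```

```text
t 6.35 slicer -0.05675363977280342 -0.002391271560748493 z 0.049005534234070246 yaw 75.0817053926921 F u,v,z -6.512794900142342 0.23131950307248106 7.592618729408151
```

Request:
send_rows(dr=[[0,0,0],[0,0,0],[0,0,0],[0,0,0],[0,0,0],[0,0,0],[0,0,0],[0,0,0]], xyz=[[0,0,0.07],[0.1,0,0.07],[0.2,0,0.07],[0.3,0,0.07],[0.4,0,0.07],[0.5,0,0.07],[0.6,0,0.07],[0.7,0,0.07]], jaw=[0,0,0,0,0,0,0,0])

```text
time_s: 7.35
eef_pos: [0.4495, -0.1344, 0.049]
eef_rot: [0.004, 0.793, 0.609, -0.001]
wrist_force: [-7.3, -11.4, 13.8]
opening: -0.001
grasp_force: 12.3
```

```bash
python3 -c "
from h import *
import cv2
st();im=ctrl.camera('wrist')[...,::-1];cv2.imwrite('pics/w3.png',im)
cv2.imwrite('pics/w3c.png',im[:330,150:500]);st()"
```

```text
t 7.35 slicer -0.051027733091754006 -0.00278117034255794 z 0.048975923824789394 yaw 75.10452105703588 F u,v,z -12.892778239078915 4.176629465204783 13.795961263266689
t 7.4 slicer -0.050949767272420086 -0.0027835678441068615 z 0.04897395620500262 yaw 75.10786164102166 F u,v,z -12.710021630705445 3.912272299181305 14.376516912844847
```

View pics/w3c.png

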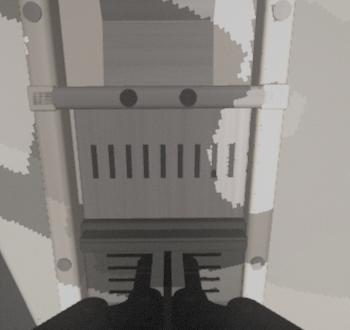

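The plate now lies low, with its nose edge at crop row 108, right at the bridge (rows 87–108). The pressing force is 14 N. I continue the slide.

Request:
send_rows(dr=[[0,0,0],[0,0,0],[0,0,0],[0,0,0],[0,0,0],[0,0,0],[0,0,0],[0,0,0]], xyz=[[0.1,0,0.01],[0.2,0,0.01],[0.3,0,0.01],[0.4,0,0.01],[0.5,0,0.01],[0.6,0,0.01],[0.7,0,0.01],[0.8,0,0.01]], jaw=[0,0,0,0,0,0,0,0])

```text
time_s: 8.4
eef_pos: [0.4515, -0.1269, 0.049]
eef_rot: [0.004, 0.793, 0.61, -0.001]
wrist_force: [-7.8, -13.4, 15.6]
opening: -0.002
grasp_force: 13.3
```

```bash
python3 -c "
from h import *
st()"
```

```text
t 8.4 slicer -0.043307521171973236 -0.0027689849027751692 z 0.04898952425695092 yaw 75.11863321421608 F u,v,z -14.977743228711386 4.104748634045077 15.63123692029928
```

Request:
send_rows(dr=[[0,0,0],[0,0,0],[0,0,0],[0,0,0],[0,0,0],[0,0,0],[0,0,0],[0,0,0]], xyz=[[0.15,0,0],[0.3,0,0],[0.45,0,0],[0.6,0,0],[0.8,0,0],[1.0,0,0],[1.2,0,0],[1.4,0,0]], jaw=[0,0,0,0,0,0,0,0])

```text
time_s: 9.4
eef_pos: [0.4549, -0.1137, 0.049]
eef_rot: [0.004, 0.793, 0.61, -0.002]
wrist_force: [-10.3, -17.3, 16.3]
opening: -0.001
grasp_force: 14.6
```

```bash
python3 -c "
from h import *
st()"
```

```text
t 9.4 slicer -0.029656187991098218 -0.00276011687642138 z 0.04899155288129506 yaw 75.14278573068461 F u,v,z -19.300825418615002 5.588386042202981 16.261745923489045
```

Request:
send_rows(dr=[[0,0,0],[0,0,0],[0,0,0],[0,0,0],[0,0,0],[0,0,0],[0,0,0],[0,0,0]], xyz=[[0.15,0,0],[0.3,0,0],[0.45,0,0],[0.6,0,0],[0.8,0,0],[1.0,0,0],[1.2,0,0],[1.4,0,0]], jaw=[0,0,0,0,0,0,0,0])

```text
time_s: 10.4
eef_pos: [0.4583, -0.1008, 0.049]
eef_rot: [0.004, 0.793, 0.61, -0.002]
wrist_force: [-11.4, -19.5, 17.0]
opening: 0.004
grasp_force: 16.2
```

```bash
python3 -c "
from h import *
st()"
```

```text
t 10.4 slicer -0.016328773659521487 -0.002732205231703795 z 0.04898237877340829 yaw 75.15041700200148 F u,v,z -21.738567690361897 6.1146197436151875 16.952400651619005
```

Request:
send_rows(dr=[[0,0,0],[0,0,0],[0,0,0],[0,0,0],[0,0,0],[0,0,0],[0,0,0],[0,0,0]], xyz=[[0.15,0,0],[0.3,0,0],[0.45,0,0],[0.6,0,0],[0.75,0,0],[0.9,0,0],[1.0,0,0],[1.1,0,0]], jaw=[0,0,0,0,0,0,0,0])

```text
time_s: 11.4
eef_pos: [0.4611, -0.0901, 0.049]
eef_rot: [0.004, 0.793, 0.61, -0.002]
wrist_force: [-11.7, -18.3, 18.7]
opening: -0.002
grasp_force: 16.9
```

```bash
python3 -c "
from h import *
import cv2
st();im=ctrl.camera('wrist')[...,::-1];cv2.imwrite('pics/w4.png',im)
cv2.imwrite('pics/w4c.png',cv2.resize(im[:330,150:500],None,fx=1.5,fy=1.5));st()"
```

```text
t 11.4 slicer -0.0052957218335077305 -0.002721068456320689 z 0.04899172349283638 yaw 75.1503155321763 F u,v,z -20.661156625500425 6.695532456044078 18.701083718822662
t 11.45 slicer -0.005044665048314323 -0.0027274064318146794 z 0.0489990958852268 yaw 75.15052790923298 F u,v,z -20.596124762582065 7.155973565380405 17.574245889464002
```

View pics/w4c.png

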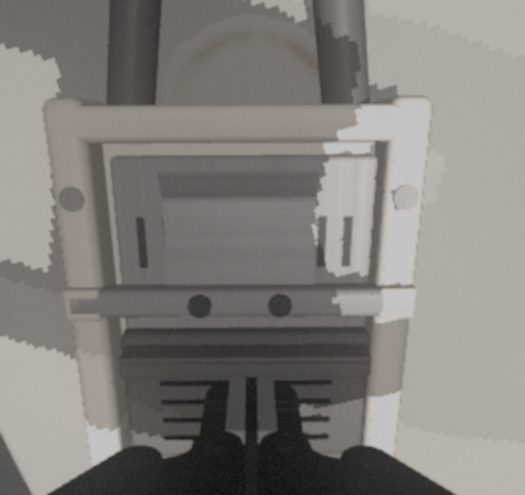

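The nose is under the leaf. Its front edge is at crop row 157 and the stop face at about row 143, so a few mm remain.

Request:
send_rows(dr=[[0,0,0],[0,0,0],[0,0,0],[0,0,0],[0,0,0],[0,0,0],[0,0,0],[0,0,0]], xyz=[[0.1,0,0],[0.2,0,0],[0.25,0,0],[0.3,0,0],[0.35,0,0],[0.4,0,0],[0.45,0,0],[0.5,0,0]], jaw=[0,0,0,0,0,0,0,0])

```text
time_s: 12.45
eef_pos: [0.4622, -0.0861, 0.049]
eef_rot: [0.004, 0.792, 0.61, -0.003]
wrist_force: [-14.9, -25.5, 17.8]
opening: 0.002
grasp_force: 18.0
```

```bash
python3 -c "
from h import *
st()"
```

```text
t 12.45 slicer -0.0011589638983228216 -0.0027442453696477445 z 0.04899940793369335 yaw 75.18872848091394 F u,v,z -28.478550322696663 7.966704279421804 17.82378195809281
```

Request:
send_rows(dr=[[0,0,0],[0,0,0],[0,0,0],[0,0,0],[0,0,0],[0,0,0],[0,0,0],[0,0,0]], xyz=[[0.05,0,0],[0.05,0,0],[0.1,0,0],[0.1,0,0],[0.15,0,0],[0.15,0,0],[0.15,0,0],[0.15,0,0]], jaw=[0,0,0,0,0,0,0,0])

```text
time_s: 13.45
eef_pos: [0.4622, -0.086, 0.049]
eef_rot: [0.005, 0.792, 0.61, -0.004]
wrist_force: [-16.8, -31.0, 17.7]
opening: 0.001
grasp_force: 19.7
```

```bash
python3 -c "
from h import *
st()"
```

```text
t 13.45 slicer -0.0010157443062912457 -0.002774885054852081 z 0.04902199135383779 yaw 75.2082759596395 F u,v,z -34.252984204092385 8.385212811824001 17.708778634635383
```

The TCP stalled while the push rose to 34 N, so the plate is home. I now relax the forward push (about 4 N/mm) before lifting.

Request:
send_rows(dr=[[0,0,0],[0,0,0],[0,0,0],[0,0,0],[0,0,0],[0,0,0],[0,0,0],[0,0,0]], xyz=[[-0.15,0,0],[-0.3,0,0],[-0.4,0,0],[-0.5,0,0],[-0.6,0,0],[-0.65,0,0],[-0.65,0,0],[-0.65,0,0]], jaw=[0,0,0,0,0,0,0,0])

```text
time_s: 14.45
eef_pos: [0.462, -0.0864, 0.049]
eef_rot: [0.002, 0.793, 0.609, 0.001]
wrist_force: [-3.9, 0.5, 19.3]
opening: 0.004
grasp_force: 14.4
```

```bash
python3 -c "
from h import *
st()"
```

```text
t 14.45 slicer -0.001508846527182427 -0.002666739587255203 z 0.048958839728532905 yaw 75.07788137903302 F u,v,z -0.5126272008831587 3.8493238091474566 19.344656004685895
```

Request:
send_rows(dr=[[0,0,0],[0,0,0],[0,0,0],[0,0,0],[0,0,0],[0,0,0],[0,0,0],[0,0,0]], xyz=[[0,0,-0.1],[0,0,-0.2],[-0.1,0,-0.5],[-0.2,0,-1.5],[-0.2,0,-4],[-1,0,-7],[-3,0,-10],[-5,0,-13]], jaw=[0,0,0,0,0,0,0,0])

```text
time_s: 15.45
eef_pos: [0.4467, -0.1333, 0.1781]
eef_rot: [-0.0, 0.793, 0.609, 0.0]
wrist_force: [1.1, -0.0, -0.5]
opening: 0.003
grasp_force: 0.0
```

```bash
python3 -c "
from h import *
import cv2
ctrl.camera('wrist');ctrl.camera('wrist');st();c=ctrl.calibration('wrist');im=ctrl.camera('wrist')[...,::-1];np.savez('w5.npz',**c)
cv2.imwrite('pics/w5.png',im);cv2.imwrite('pics/w5c.png',cv2.resize(im[0:220,230:420],None,fx=2.7,fy=2.7,interpolation=2));
for n,x,z in(('bridge24',.024,.034),('stop',.075,.022),('ridgerear',.011,.040),('padrear',-.025,.030),('bedfront',-.029,.024)):
  p=proj(c,[*(O+U*x),z]);print(n,p,(p-[230,0])*2.7)
"
```

```text
t 15.55 slicer -0.052353030845640115 -0.0023068836431000012 z 0.18065569150526206 yaw 74.98525950686975 F u,v,z -0.4915310991409416 -0.7121334282190304 -0.5399730372010193
bridge24 [312.4523  93.0862] [222.6211 251.3328]
stop [311.8784  23.2917] [221.0716  62.8875]
ridgerear [312.5711 110.728 ] [222.9419 298.9657]
padrear [313.0773 153.5153] [224.3087 414.4912]
bedfront [313.1557 156.6386] [224.5204 422.9242]
```

View pics/w5c.png

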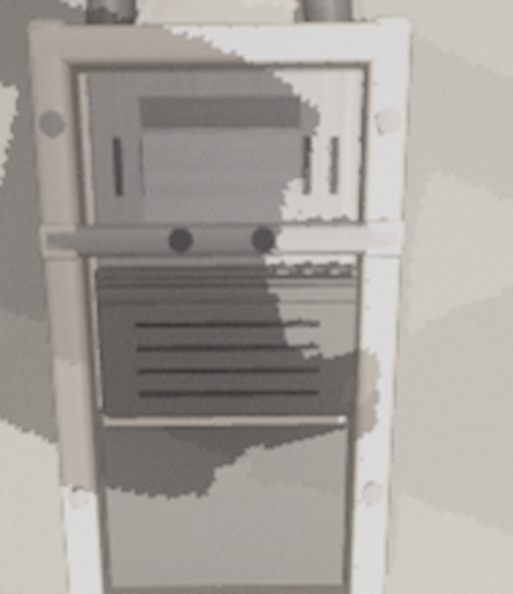

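The plate is home: its nose is at crop row 68 against the stop (about row 65), its rear edge is at row 416 (predicted 414), and the bed stands free behind it. The hand is clear.

```bash
python3 -c "
from h import *
print(ctrl.hand_in())"
```

```text
the job is handed in; nothing more can be done
None
```

I pressed the insert down, slid it under the bridge and leaf spring and pushed it home against the end stop; the last wrist picture shows the bed clear behind it and the hand clear, and I handed the job in at about 16 s (no verdict was shown).

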